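Find the rocking corner of the jig plate and shim it

ROBOT

A 7-joint arm with a two-finger parallel gripper is mounted at the origin on the work surface. World frame = base frame: x ahead of the robot, y to its left, z up, the work surface at z = 0. Lengths are in mm, angles in rad, forces in N, time in s.
With the tool pointing down it reaches from about 400 to 875 mm from the base axis. Payload 4.4 kg.
Tool frame: the origin (TCP) lies at the very end of the fingers, on their centre line; the grasp point (between the pads) lies 19 mm behind it; z points along the fingers, y is the line along which they close (so a half turn about z gives the same grasp; the last joint's range is limited). The gripper opens to 85 mm and grips with 20 to 120 N. Pads are 22 mm wide; open, the fingers measure 114 mm over their backs; the gripper's body (76 mm by 85 mm) begins 54 mm behind the grasp point. The pads swing forward as they close: fully open they stand 13 mm farther back than shut.
Start: joints at [-0.066, 0.628, 0.038, 1.517, -0.027, 0.996, -0.02], TCP at [650.014, 0.027, 231.313] pointing down, gripper open.
Joint ranges: [-3.06, 3.06], [-0.37, 2.12], [-1.25, 1.32], [0.18, 2.47], [-1.1, 4.24], [0.23, 1.98], [-2.94, 2.94]. Speed limits (rad/s): [2.57, 2.57, 3.14, 3.14, 3.14, 3.14, 3.14].

INTERFACE

Orientations are given as [roll, pitch, yaw] about the fixed x, y, z axes, in that order (R = Rz(yaw) Ry(pitch) Rx(roll)).
In Python, from cell import ctrl gives the robot as it stands.
- The arm moves only by the tool step_arm, never from a script. Its argument "series" is a list that holds one entry, the list of rows, each a list of 7 numbers: the turn, a rotation vector about the tool's x, y, z as a fraction of full scale, then the shift along the tool's x, y, z as a fraction of full scale, then the closure, from 0 (fully open) to 1 (shut). In form: [[[ax, ay, az, tx, ty, tz, gripper], ...]]. A call has 1 to 12 rows; each row shifts and turns the commanded pose from where the row before left it, along the tool's axes as they then stand; what a row does not reach is not made up. Full scale, the value 1, is 150 mm for a shift and 45 degrees for a turn. A row lasts 1/10 s, in which the tool goes at most 50 mm and 8.59 degrees, less where a joint would pass 70% of its speed; a pose out of reach is approached as far as the arm can. A call with a number of a shift or a turn outside -1 to 1 is refused whole. A call with a gripper value outside its range is refused whole. The fingers move at their own pace and stop on an object; the grip force is fixed at half the most. Time passes only in rows, so rows that do not move let the fingers close. It gives the time, the measured TCP pose, the force, the opening and the grip force at its end, in the units of the state.
- ctrl.read_state(): the state, without advancing time (a new reading comes with each control period).
- ctrl.get_image(name): name is "scene" or "side" or "wrist"; returns a dict with "img" (384x512x3 uint8, red, green, blue), "fx", "fy", "cx", "cy" (pixels), "R" (3x3) and "t" (3): a world point X has camera coordinates R X + t. Camera axes: x right, y down, z forward; pixel columns grow to the right and rows downward; lengths in mm; the calibration is good to about 2 mm. A picture is of the moment at which its call begins. There is no depth.
- ctrl.finish_job(): hands the job in; it is judged then, once.
Trained networks look in a picture, given as the dict that the camera call returned (one of the last four; its "shot" number tells which), for a name from the list of things; names that differ only in an ending like _2 or _b are one class to them, and where a whole thing is asked for, a point or a joint stands for the part that bears it (a point fixed in the world has none). Each returns a list of dicts, best first, with "score" (0 to 1); they miss things now and then, are a little off and sometimes report something else, mostly with a low value. They report only what shows in the picture. A call takes as long as a camera call.
- ctrl.recognise(picture, thing): "centre" ([column, row] in pixels, amid what is visible of it).
The state is a dict: "clock": time; "qpos": joint angles; "qd": joint speeds; "tau": joint torques, N m; "eef_pos": TCP position; "tool_rot": TCP orientation; "force": force on the tool from outside, world axes, zero at the start; "torque": the same for the moment, N m; "width": finger opening in mm; "gripper_force": force on a finger pad.
Only numpy, scipy, OpenCV 4.12 (cv2) and the standard library are available. Lean on these libraries where they do the work, as an engineer would, in place of code of your own. Each camera call takes 0.05 s, during which the arm holds its last target. There are 200 camera calls.

TASK

The drilling jig's aluminium plate rocks on one of its four corners. Press down on the brass spots at its corners, one after another, until you feel the corner that rocks, let go, then press the red shim tab of that corner, and no other, down flat so that the plate lies level and steady. Work with the fingertips only: do not lift or shift the plate, and leave the wooden block on it and the things around it where they are.

Things in the scene. Friction and masses are not known exactly. Their poses are not given: they have to be found in the camera images.
- plate: aluminium jig plate, 170 (x) x 150 (y) x 10 mm, about 2 kg, loose and level on four hidden pads on a plywood board; origin mid-underside (32 mm above the bench), z up; at yaw 0 x points away from the robot, y to its left (yaw within 0.3 rad). One corner, drawn at random, has a 4 mm gap below: pressed with over 3 to 4 N it sinks 3 to 4 mm and comes back level when let go. The other three do not sink.
- corner_nl (a point): centre of the flat brass spot (22 mm across, flush) on the plate's top at the near left corner, 10 mm above the plate's origin at x = -65 mm, y = +60 mm in the plate's frame: the place to press that corner
- corner_nr (a point): centre of the flat brass spot (22 mm across, flush) on the plate's top at the near right corner, 10 mm above the plate's origin at x = -65 mm, y = -60 mm in the plate's frame: the place to press that corner
- corner_fl (a point): centre of the flat brass spot (22 mm across, flush) on the plate's top at the far left corner, 10 mm above the plate's origin at x = +65 mm, y = +60 mm in the plate's frame: the place to press that corner
- corner_fr (a point): centre of the flat brass spot (22 mm across, flush) on the plate's top at the far right corner, 10 mm above the plate's origin at x = +65 mm, y = -60 mm in the plate's frame: the place to press that corner
- tab_nl (a point): point on the upper face of the near left corner's red shim tab, 28 mm out from its hinge. Tab: 24 mm wide, 5 mm thick, 6 to 50 mm out from the hinge, which runs along the plate's x at x = -65, y = +84, z = 16 mm in the plate's frame. The tab leaves it to the plate's +y, standing up at about 45 degrees; pressed flat it is level, its upper face 18 mm above the plate's underside
- tab_nr (a point): point on the upper face of the near right corner's red shim tab, 28 mm out from its hinge. Tab: 24 mm wide, 5 mm thick, 6 to 50 mm out from the hinge, which runs along the plate's x at x = -65, y = -84, z = 16 mm in the plate's frame. The tab leaves it to the plate's -y, standing up at about 45 degrees; pressed flat it is level, its upper face 18 mm above the plate's underside
- tab_fl (a point): point on the upper face of the far left corner's red shim tab, 28 mm out from its hinge. Tab: 24 mm wide, 5 mm thick, 6 to 50 mm out from the hinge, which runs along the plate's x at x = +65, y = +84, z = 16 mm in the plate's frame. The tab leaves it to the plate's +y, standing up at about 45 degrees; pressed flat it is level, its upper face 18 mm above the plate's underside
- tab_fr (a point): point on the upper face of the far right corner's red shim tab, 28 mm out from its hinge. Tab: 24 mm wide, 5 mm thick, 6 to 50 mm out from the hinge, which runs along the plate's x at x = +65, y = -84, z = 16 mm in the plate's frame. The tab leaves it to the plate's -y, standing up at about 45 degrees; pressed flat it is level, its upper face 18 mm above the plate's underside
- shim_nl (a joint): angle of the near left corner's shim tab, rad: 0 standing up, 0.8 pressed down flat (a firm stop). It is stiff (1 to 2 N at the tab, more under load) and stays where it is left. Flat, a cam under its hinge stands 4 mm below the plate: it fills the gap of the corner that rocks, but jacks up a corner that is sound
- shim_nr (a joint): angle of the near right corner's shim tab, rad: 0 standing up, 0.8 pressed down flat (a firm stop). It is stiff (1 to 2 N at the tab, more under load) and stays where it is left. Flat, a cam under its hinge stands 4 mm below the plate: it fills the gap of the corner that rocks, but jacks up a corner that is sound
- shim_fl (a joint): angle of the far left corner's shim tab, rad: 0 standing up, 0.8 pressed down flat (a firm stop). It is stiff (1 to 2 N at the tab, more under load) and stays where it is left. Flat, a cam under its hinge stands 4 mm below the plate: it fills the gap of the corner that rocks, but jacks up a corner that is sound
- shim_fr (a joint): angle of the far right corner's shim tab, rad: 0 standing up, 0.8 pressed down flat (a firm stop). It is stiff (1 to 2 N at the tab, more under load) and stays where it is left. Flat, a cam under its hinge stands 4 mm below the plate: it fills the gap of the corner that rocks, but jacks up a corner that is sound
- workpiece: pale wooden block, 80 x 40 x 30 mm, loose on the plate's middle; leave it alone. Origin at the centre of its underside
- screwdriver: red-handled screwdriver on the bench, left of the jig; leave it alone. Origin at the centre of its underside
- wrench: steel wrench on the bench, right of the jig; leave it alone. Origin at the centre of its underside
- tape_roll: yellow tape roll, 70 mm across, 24 mm high, beyond the jig; leave it alone. Origin at the centre of its underside
- screw_tin: blue and steel tin, 60 mm across and 60 mm high, beyond the jig; leave it alone. Origin at the centre of its underside

How it is judged (in metres and radians):
On the way, in this order (a step that is already met when the one before it is completed fails the run):
1. with every shim tab still standing, the corner that rocks is pressed down at its brass spot and felt to sink (value of joint each of shim_nl, shim_nr, shim_fl, shim_fr below 0.25 rad and angle between plate's own z axis and vertical above 0.022 rad and ((horizontal distance between the grasp point and corner_nl below 0.04 m and height (world z) of corner_nl below 0.0402 m) or (horizontal distance between the grasp point and corner_nr below 0.04 m and height (world z) of corner_nr below 0.0402 m) or (horizontal distance between the grasp point and corner_fl below 0.04 m and height (world z) of corner_fl below 0.0402 m) or (horizontal distance between the grasp point and corner_fr below 0.04 m and height (world z) of corner_fr below 0.0402 m)) and contact force between the fingers and plate above 1 N), for 0.1 s.
2. one shim tab is pressed flat, the other three still stand (((value of joint shim_nl above 0.7 rad and value of joint each of shim_nr, shim_fl, shim_fr below 0.25 rad) or (value of joint shim_nr above 0.7 rad and value of joint each of shim_nl, shim_fl, shim_fr below 0.25 rad) or (value of joint shim_fl above 0.7 rad and value of joint each of shim_nl, shim_nr, shim_fr below 0.25 rad) or (value of joint shim_fr above 0.7 rad and value of joint each of shim_nl, shim_nr, shim_fl below 0.25 rad))), for 0.2 s.
At the end, for the whole second after the job is handed in: Exactly one shim tab is flat (joint above 0.7 rad) and the other three still stand (below 0.25 rad), the plate lies level within 0.012 rad, at rest, within 12 mm of where it was (((value of joint shim_nl above 0.7 rad and value of joint each of shim_nr, shim_fl, shim_fr below 0.25 rad) or (value of joint shim_nr above 0.7 rad and value of joint each of shim_nl, shim_fl, shim_fr below 0.25 rad) or (value of joint shim_fl above 0.7 rad and value of joint each of shim_nl, shim_nr, shim_fr below 0.25 rad) or (value of joint shim_fr above 0.7 rad and value of joint each of shim_nl, shim_nr, shim_fl below 0.25 rad)) and angle between plate's own z axis and vertical below 0.012 rad and linear speed of plate below 0.01 m/s and distance of plate from where it was at the start of the episode below 0.012 m); the robot touches nothing.
It fails at once if a shim is driven under a sound corner, jacking it up by more than 2 mm ((value of joint shim_nl above 0.5 rad and height (world z) of corner_nl above 0.044 m) or (value of joint shim_nr above 0.5 rad and height (world z) of corner_nr above 0.044 m) or (value of joint shim_fl above 0.5 rad and height (world z) of corner_fl above 0.044 m) or (value of joint shim_fr above 0.5 rad and height (world z) of corner_fr above 0.044 m)).
It fails at once if two shim tabs are pressed down (value of joint each of shim_nl, shim_nr above 0.4 rad or value of joint each of shim_fl, shim_nl above 0.4 rad or value of joint each of shim_fl, shim_nr above 0.4 rad or value of joint each of shim_fl, shim_fr above 0.4 rad or value of joint each of shim_fr, shim_nl above 0.4 rad or value of joint each of shim_fr, shim_nr above 0.4 rad).
It fails at once if the plate is lifted (by 8 mm), tipped (by 0.12 rad) or shifted (by 20 mm) (height (world z) of plate above 0.04 m or angle between plate's own z axis and vertical above 0.12 rad or distance of plate from where it was at the start of the episode above 0.02 m).
It fails at once if the block on the plate or a thing on the bench is moved by more than 25 mm (distance of any of workpiece, screwdriver, wrench, tape_roll, screw_tin from where it was at the start of the episode above 0.025 m).
It also fails if it takes over 58 s, if anything falls off the work surface, if the arm or the gripper's body presses on something with over 40 N, if the wrist force passes 120 N, or if a joint passes its speed limit or range.

## Working session

There is one attempt and no reset: what is moved stays moved. The work goes in short steps, Python scripts to look and compute and a tool call to move; the robot and the scene stay as the last step left them, time stands still between calls to the robot, and variables do not carry over. Pictures are saved under pics/ and viewed, at most 10 in all, crops included, and the job is handed in when it is done.

Besides the shell and the picture viewer there is one more tool, called after "Request:" as name([rows], argument=value, ...), one row to a line, values as JSON. step_arm: Moves the arm, as the interface text tells. Shift numbers are shares of 150 mm and turn numbers shares of 45 degrees, none past 1 either way. Its arguments: {"type":"object","properties":{"series":{"type":"array","items":{"type":"array","items":{"type":"array","items":{"type":"number","minimum":-1,"maximum":1}}}}},"required":["series"]}

```bash
mkdir -p pics
cat > h.py <<'E'
import numpy as np, cv2
from cell import ctrl
def P(c): return np.array(c['R']),np.array(c['t'])
def onplane(c,uv,z):
    R,t=P(c); d=R.T@np.array([(uv[0]-c['cx'])/c['fx'],(uv[1]-c['cy'])/c['fy'],1]); o=-R.T@t
    return o+d*(z-o[2])/d[2]
def proj(c,X):
    R,t=P(c); p=R@np.array(X,float)+t; return np.array([c['fx']*p[0]/p[2]+c['cx'],c['fy']*p[1]/p[2]+c['cy']])
def save(c,n): cv2.imwrite('pics/'+n,cv2.cvtColor(np.array(c['img']),cv2.COLOR_RGB2BGR))
E
python3 - <<'E'
from h import *
s=ctrl.read_state(); print({k:np.round(v,3).tolist() for k,v in s.items()})
for n in ['scene','side','wrist']:
    c=ctrl.get_image(n); save(c,n+'0.png')
    for th,z in [('plate',42),('corner_nl',42),('corner_nr',42),('corner_fl',42),('corner_fr',42),('workpiece',57),('tab_nl',68)]:
        print(n,th,[(np.round(r['centre']).tolist(),round(r['score'],2),np.round(onplane(c,r['centre'],z)[:2]).tolist()) for r in ctrl.recognise(c,th)][:5])
a=[cv2.imread(f'pics/{n}0.png') for n in ['scene','wrist']]
cv2.imwrite('pics/a.png',cv2.resize(np.hstack(a),(800,300)))
E
```

```text
{'clock': 0.0, 'qpos': [-0.066, 0.629, 0.038, 1.518, -0.027, 0.996, -0.02], 'qd': [0.001, -0.001, -0.0, 0.001, 0.001, -0.001, -0.0], 'tau': [-0.001, -56.341, 1.226, -19.345, 0.011, 0.011, -0.0], 'eef_pos': [649.367, 0.009, 230.4], 'tool_rot': [-3.14, 0.0, 1.571], 'force': [-0.369, 0.224, 0.176], 'torque': [-0.008, 0.057, -0.04], 'gripper_force': 0.0, 'width': 85.517}
scene plate [([291.0, 191.0], 0.71, [570.0, 93.0])]
scene corner_nl [([291.0, 191.0], 0.9, [570.0, 93.0])]
scene corner_nr [([292.0, 191.0], 0.95, [569.0, 95.0]), ([380.0, 187.0], 0.39, [465.0, 323.0])]
scene corner_fl [([293.0, 192.0], 0.69, [575.0, 100.0])]
scene corner_fr [([287.0, 191.0], 0.73, [575.0, 84.0])]
scene workpiece [([299.0, 180.0], 0.75, [536.0, 104.0])]
scene tab_nl []
side plate [([273.0, 230.0], 0.92, [530.0, 126.0])]
side corner_nl [([278.0, 232.0], 0.66, [517.0, 126.0])]
side corner_nr [([273.0, 227.0], 0.63, [537.0, 118.0])]
side corner_fl [([278.0, 229.0], 0.96, [521.0, 116.0])]
side corner_fr [([277.0, 233.0], 0.74, [515.0, 130.0])]
side workpiece [([278.0, 222.0], 0.82, [528.0, 106.0])]
side tab_nl [([230.0, 178.0], 0.67, [725.0, 57.0]), ([255.0, 308.0], 0.46, [424.0, 348.0])]
wrist plate [([159.0, 93.0], 0.68, [538.0, 83.0]), ([63.0, 5.0], 0.31, [448.0, 168.0])]
wrist corner_nl [([157.0, 96.0], 0.71, [535.0, 79.0])]
wrist corner_nr [([158.0, 99.0], 0.68, [536.0, 76.0]), ([125.0, 183.0], 0.67, [483.0, -24.0])]
wrist corner_fl [([158.0, 99.0], 0.57, [535.0, 76.0]), ([226.0, 252.0], 0.27, [606.0, -122.0])]
wrist corner_fr [([157.0, 95.0], 0.81, [535.0, 81.0]), ([226.0, 252.0], 0.62, [606.0, -123.0])]
wrist workpiece [([145.0, 72.0], 0.64, [530.0, 103.0])]
wrist tab_nl [([63.0, 5.0], 0.6, [464.0, 162.0])]
```

View pics/wrist0.png

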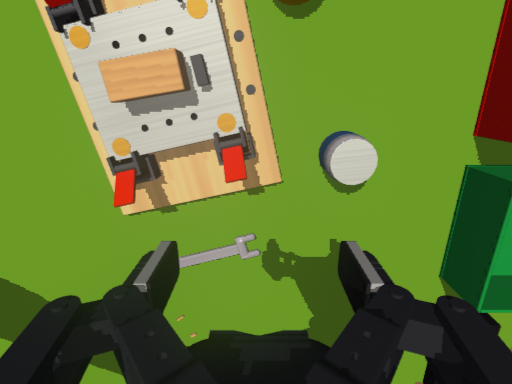

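View pics/scene0.png

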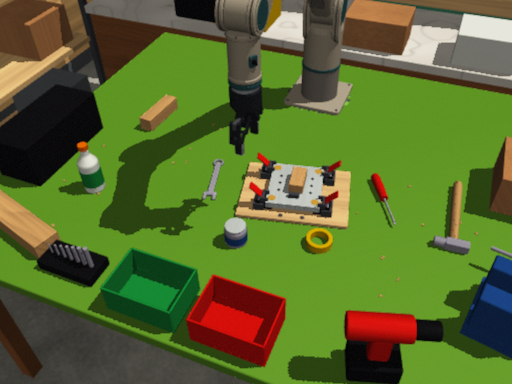

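The wrist view shows the jig at upper left, with brass spots near (79,37), (197,7), (226,122) and (121,147) and red tabs outside them. The scene view shows all four tabs standing.

```bash
cat > fit.py <<'E'
from h import *
from scipy.optimize import least_squares
L=np.array([[-65,60],[-65,-60],[65,60],[65,-60]],float)
def world(p,xy,z=10): 
    c,s=np.cos(p[2]),np.sin(p[2]); return np.array([p[0]+c*xy[0]-s*xy[1],p[1]+s*xy[0]+c*xy[1],p[3]+z])
def blobs(c,p,rad):
    h=cv2.cvtColor(np.array(c['img']),cv2.COLOR_RGB2HSV); m=cv2.inRange(h,(14,150,90),(25,255,255))
    n,_,st,ce=cv2.connectedComponentsWithStats(m); out={}
    for i,l in enumerate(L):
        q=proj(c,world(p,l)); d=[(np.hypot(*(ce[k]-q)),k) for k in range(1,n) if st[k,4]>15]
        if d and min(d)[0]<rad: k=min(d)[1]; out[i]=(ce[k],st[k,4])
    return out
def fit(cams,p,rad):
    obs=[(c,i,uv) for c,r in zip(cams,rad) for i,(uv,a) in blobs(c,p,r).items()]
    f=lambda q: np.concatenate([proj(c,world(q,L[i]))-uv for c,i,uv in obs])
    r=least_squares(f,p,loss='soft_l1'); return r.x,f(r.x).reshape(-1,2),[(i,np.round(uv).tolist()) for c,i,uv in obs]
E
python3 - <<'E'
from fit import *
w=ctrl.get_image('wrist'); s=ctrl.get_image('side')
q=[onplane(w,u,42) for u in [(79,37),(121,147),(197,9),(226,122)]]; print(np.round(q))
m=np.mean(q,0); p0=[m[0],m[1],.24,32]
for cams,r in [([w],[15]),([w,s],[15,8])]:
    p,res,o=fit(cams,p0,r); print(np.round(p,3),np.round(res,1).tolist(),o)
for l in L: print(np.round(world(p,l)))
a=np.array(s['img'])[140:300,180:380]; cv2.imwrite('pics/side_c.png',cv2.resize(a[:,:,::-1],(800,600)))
E
```

```text
[[459. 139.  42.]
 [485.  21.  42.]
 [586. 165.  42.]
 [612.  51.  42.]]
[5.35334e+02 9.45730e+01 2.16000e-01 3.16840e+01] [[0.4, 0.3], [-0.2, -0.0], [0.0, -0.8], [-0.4, 0.4]] [(0, [79.0, 37.0]), (1, [121.0, 146.0]), (2, [197.0, 8.0]), (3, [226.0, 122.0])]
[5.35334e+02 9.45730e+01 2.16000e-01 3.16840e+01] [[0.4, 0.3], [-0.2, -0.0], [0.0, -0.8], [-0.4, 0.4]] [(0, [79.0, 37.0]), (1, [121.0, 146.0]), (2, [197.0, 8.0]), (3, [226.0, 122.0])]
[459. 139.  42.]
[485.  22.  42.]
[586. 167.  42.]
[612.  50.  42.]
```

View pics/side_c.png

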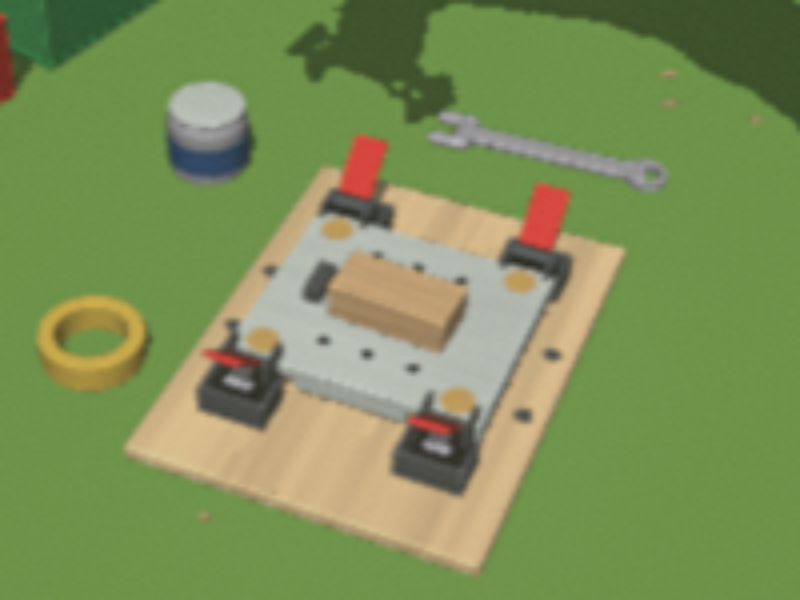

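The side crop shows all four tabs standing. The spots in the crop are at about (337,230), (521,281), (263,340) and (458,400), which fits the pose. I'll turn to the plate's yaw, close the fingers and go above the far right spot.

Request:
step_arm([
  [[0, 0, -0.138, 0, 0, 0, 1], [0, 0, -0.138, 0, 0, 0, 1], [0, 0, 0, 0.19, -0.09, 0, 1], [0, 0, 0, 0.19, -0.09, 0, 1], [0, 0, 0, 0, 0, 0.2, 1], [0, 0, 0, 0, 0, 0.2, 1], [0, 0, 0, 0, 0, 0.2, 1], [0, 0, 0, 0, 0, 0.2, 1], [0, 0, 0, 0, 0, 0, 1], [0, 0, 0, 0, 0, 0, 1], [0, 0, 0, 0, 0, 0, 1]],
])

```text
clock: 2.4
eef_pos: [612.8, 50.0, 113.1]
tool_rot: [3.139, 0.0, 1.787]
force: [-0.0, 0.0, -0.0]
width: 0.2
gripper_force: 0.0
```

```bash
cat > st.py <<'E'
from fit import *
p=[535.33,94.57,.216,31.7]
s=ctrl.read_state(); e=np.array(s['eef_pos']); d=e[:2]-p[:2]; c,k=np.cos(p[2]),np.sin(p[2])
print(s['clock'],np.round(e,1),np.round(s['tool_rot'],3),'plate',np.round([c*d[0]+k*d[1],-k*d[0]+c*d[1]],1),np.round(s['force'],2),s['width'])
E
python3 - <<'E'
from st import *
w=ctrl.get_image('wrist'); sd=ctrl.get_image('side'); save(w,'w1.png')
print(fit([w],p,[25])); 
for l in L: print(np.round(proj(sd,world(p,l))))
a=np.array(sd['img'])[140:300,180:380]; cv2.imwrite('pics/s1.png',cv2.resize(a[:,:,::-1],(800,600)))
E
```

```text
2.4 [612.8  50.  113.1] [3.139 0.    1.787] plate [ 66.1 -60.1] [-0.03  0.01 -0.02] 0.2017307749022458
(array([5.35692993e+02, 9.49287455e+01, 2.19645787e-01, 3.29584749e+01]), array([[-0.08286995, -0.04699522],
       [ 0.05666141,  0.03804402],
       [ 0.04758934,  0.09782493],
       [-0.01444194, -0.09896105]]), [(0, [66.0, 34.0]), (1, [99.0, 199.0]), (2, [257.0, 33.0]), (3, [258.0, 198.0])])
[294. 246.]
[310. 214.]
[246. 230.]
[264. 200.]
```

View pics/s1.png

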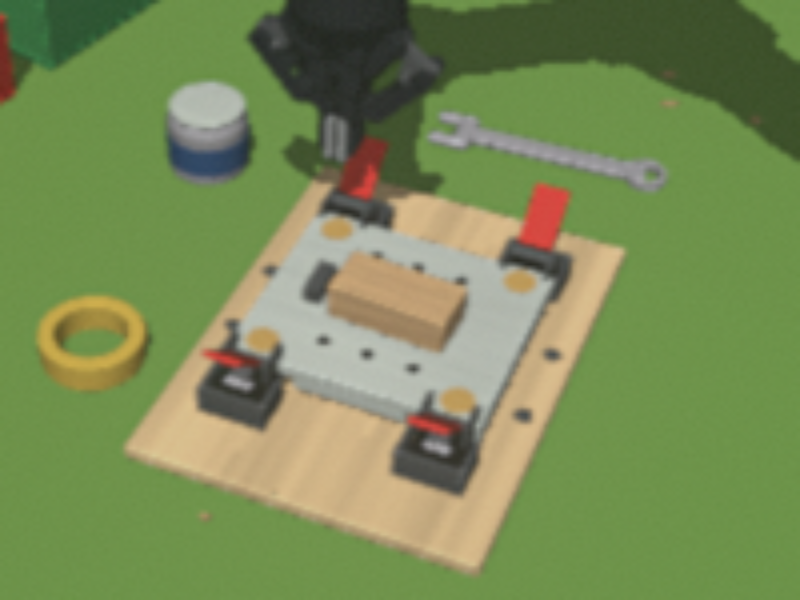

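The side view agrees with the pose, with the fingertips near (335,150) above the far right spot. Now I'll descend and press there.

Request:
step_arm([
  [[0, 0, 0, 0, 0, 0.15, 1], [0, 0, 0, 0, 0, 0.15, 1], [0, 0, 0, 0, 0, 0.14, 1], [0, 0, 0, 0, 0, 0, 1], [0, 0, 0, 0, 0, 0, 1], [0, 0, 0, 0, 0, 0.01, 1], [0, 0, 0, 0, 0, 0.01, 1], [0, 0, 0, 0, 0, 0.01, 1], [0, 0, 0, 0, 0, 0, 1], [0, 0, 0, 0, 0, 0, 1]],
])

```text
clock: 3.5
eef_pos: [611.9, 49.9, 41.2]
tool_rot: [3.14, 0.0, 1.788]
force: [0.6, -0.2, 1.6]
width: 0.0
gripper_force: 0.7
```

Request:
step_arm([
  [[0, 0, 0, 0, 0, 0.01, 1], [0, 0, 0, 0, 0, 0, 1], [0, 0, 0, 0, 0, 0, 1]],
])

```text
clock: 3.8
eef_pos: [611.9, 49.8, 39.5]
tool_rot: [3.141, 0.0, 1.787]
force: [1.6, -0.7, 1.7]
width: 0.1
gripper_force: 1.0
```

Request:
step_arm([
  [[0, 0, 0, 0, 0, 0.01, 1], [0, 0, 0, 0, 0, 0, 1], [0, 0, 0, 0, 0, 0, 1]],
])

```text
clock: 4.1
eef_pos: [612.0, 49.8, 38.6]
tool_rot: [3.14, 0.0, 1.787]
force: [-0.1, -0.1, 7.0]
width: 0.3
gripper_force: 3.5
```

Request:
step_arm([
  [[0, 0, 0, 0, 0, 0.01, 1], [0, 0, 0, 0, 0, 0, 1], [0, 0, 0, 0, 0, 0, 1]],
])

```text
clock: 4.4
eef_pos: [612.0, 49.8, 38.4]
tool_rot: [3.14, 0.0, 1.787]
force: [-1.6, -1.0, 16.4]
width: 0.1
gripper_force: 8.2
```

Request:
step_arm([
  [[0, 0, 0, 0, 0, -0.1, 1], [0, 0, 0, 0, 0, -0.2, 1], [0, 0, 0, 0, 0, -0.16, 1], [0, 0, 0, 0, -0.29, 0, 1], [0, 0, 0, 0, -0.29, 0, 1], [0, 0, 0, 0, -0.29, 0, 1], [0, 0, 0, 0, 0, 0.15, 1], [0, 0, 0, 0, 0, 0.15, 1], [0, 0, 0, 0, 0, 0.12, 1], [0, 0, 0, 0, 0, 0, 1], [0, 0, 0, 0, 0, 0, 1]],
])

```text
clock: 5.5
eef_pos: [483.4, 21.9, 42.3]
tool_rot: [-3.141, -0.0, 1.788]
force: [0.4, 0.1, -0.8]
width: -0.2
gripper_force: 0.0
```

Request:
step_arm([
  [[0, 0, 0, 0, 0, 0.01, 1], [0, 0, 0, 0, 0, 0, 1], [0, 0, 0, 0, 0, 0, 1]],
])

```text
clock: 5.8
eef_pos: [483.6, 21.9, 42.0]
tool_rot: [-3.141, -0.0, 1.788]
force: [-2.5, 0.1, 13.7]
width: -0.0
gripper_force: 7.1
```

Request:
step_arm([
  [[0, 0, 0, 0, 0, 0.01, 1], [0, 0, 0, 0, 0, 0, 1], [0, 0, 0, 0, 0, 0, 1]],
])

```text
clock: 6.1
eef_pos: [483.6, 21.9, 41.9]
tool_rot: [3.141, 0.0, 1.788]
force: [-5.6, 0.1, 29.9]
width: 0.0
gripper_force: 15.3
```

Near right holds firm at 42 mm, while far right sank to 38.5 mm, so far right is the corner that rocks. I'll let go and move above its tab.

Request:
step_arm([
  [[0, 0, 0, 0, 0, -0.1, 1], [0, 0, 0, 0, 0, -0.2, 1], [0, 0, 0, 0, 0, -0.2, 1], [0, 0, 0, 0, 0.29, 0, 1], [0, 0, 0, 0, 0.29, 0, 1], [0, 0, 0, 0, 0.29, 0, 1], [0, 0, 0, -0.19, 0, 0, 1], [0, 0, 0, -0.19, 0, 0, 1], [0, 0, 0, 0, 0, 0, 1], [0, 0, 0, 0, 0, 0, 1]],
])

```text
clock: 7.1
eef_pos: [623.1, -6.7, 114.0]
tool_rot: [-3.14, -0.0, 1.786]
force: [-0.6, 1.0, 0.4]
width: 0.1
gripper_force: 0.0
```

Run:
```python
from st import *
sd=ctrl.get_image('side'); w=ctrl.get_image('wrist')
print(np.round(fit([w],p,[25])[0],3))
a=np.array(sd['img'])[140:300,180:380]; cv2.imwrite('pics/s2.png',cv2.resize(a[:,:,::-1],(800,600)))
```

```text
7.1 [623.1  -6.7 114. ] [-3.14  -0.     1.786] plate [  64.1 -117.7] [-0.59  1.04  0.4 ] 0.07168988966061425
[5.35722e+02 9.48750e+01 2.20000e-01 3.28810e+01]
```

View pics/s2.png

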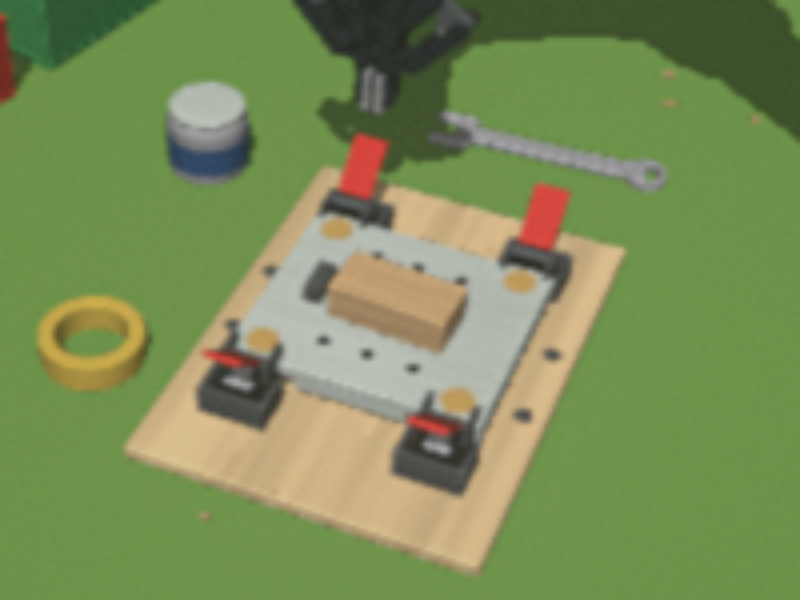

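The plate hasn't moved, and the fingertips at (375,100) are just above the far right tab. Pressing it down.

Request:
step_arm([
  [[0, 0, 0, 0.02, 0, 0.1, 1], [0, 0, 0, 0, 0, 0.06, 1], [0, 0, 0, 0, 0, 0.04, 1], [0, 0, 0, 0, 0, 0.04, 1], [0, 0, 0, 0, 0, 0.04, 1], [0, 0, 0, 0, 0, 0.04, 1], [0, 0, 0, 0, 0, 0, 1]],
])

```text
clock: 7.9
eef_pos: [622.8, -3.4, 66.0]
tool_rot: [-3.141, 0.0, 1.787]
force: [-0.0, 0.4, 1.0]
width: -0.3
gripper_force: 0.1
```

Request:
step_arm([
  [[0, 0, 0, 0, 0, 0.03, 1], [0, 0, 0, 0, 0, 0.03, 1], [0, 0, 0, 0, 0, 0.02, 1], [0, 0, 0, 0, 0, 0, 1]],
])

```text
clock: 8.3
eef_pos: [622.5, -2.5, 53.6]
tool_rot: [-3.141, -0.001, 1.788]
force: [0.7, -0.5, -0.3]
width: 0.3
gripper_force: 0.0
```

Request:
step_arm([
  [[0, 0, 0, 0, 0, 0.015, 1], [0, 0, 0, 0, 0, 0.01, 1], [0, 0, 0, 0, 0, 0, 1], [0, 0, 0, 0, 0, 0, 1]],
])

```text
clock: 8.7
eef_pos: [622.9, -2.7, 50.5]
tool_rot: [-3.142, -0.0, 1.788]
force: [0.1, -0.6, 0.8]
width: 0.3
gripper_force: 0.0
```

Run:
```python
from st import *
sd=ctrl.get_image('side')
a=np.array(sd['img'])[140:300,180:380]; cv2.imwrite('pics/s3.png',cv2.resize(a[:,:,::-1],(800,600)))
```

```text
8.7 [622.9  -2.7  50.5] [-3.142 -0.     1.788] plate [  64.7 -113.8] [ 0.08 -0.57  0.77] 0.34640723315172195
```

View pics/s3.png

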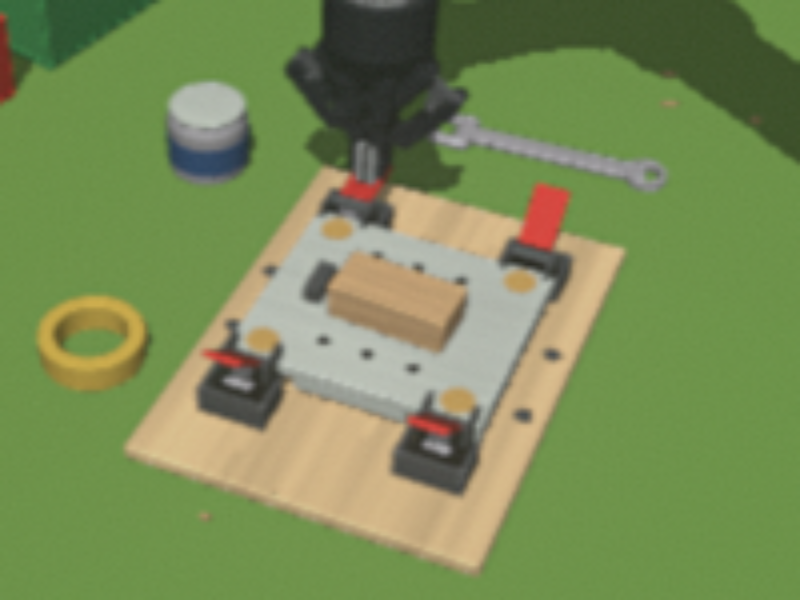

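The tab is nearly flat under the fingers, around (365,185). I'll press on to the firm stop.

Request:
step_arm([
  [[0, 0, 0, 0, 0, 0.01, 1], [0, 0, 0, 0, 0, 0, 1], [0, 0, 0, 0, 0, 0, 1]],
])

```text
clock: 9.05
eef_pos: [623.2, -2.8, 50.0]
tool_rot: [3.141, -0.0, 1.788]
force: [-1.3, -0.2, 6.5]
width: 0.5
gripper_force: 3.6
```

Request:
step_arm([
  [[0, 0, 0, 0, 0, 0.01, 1], [0, 0, 0, 0, 0, 0, 1], [0, 0, 0, 0, 0, 0, 1]],
])

```text
clock: 9.35
eef_pos: [623.2, -2.9, 49.6]
tool_rot: [3.141, 0.0, 1.787]
force: [-3.7, 0.4, 15.9]
width: 0.3
gripper_force: 7.5
```

Firm stop at 50 mm, as expected for a flat tab. I'll lift off and then press the far right spot to confirm it is steady.

Request:
step_arm([
  [[0, 0, 0, 0, 0, -0.1, 1], [0, 0, 0, 0, 0, -0.2, 1], [0, 0, 0, 0, 0, -0.1, 1], [0, 0, 0, 0.18, 0, 0, 1], [0, 0, 0, 0.18, 0, 0, 1], [0, 0, 0, 0, 0, 0.2, 1], [0, 0, 0, 0, 0, 0.2, 1], [0, 0, 0, 0, 0, 0.04, 1], [0, 0, 0, 0, 0, 0.01, 1], [0, 0, 0, 0, 0, 0.0, 1], [0, 0, 0, 0, 0, 0, 1]],
])

```text
clock: 10.45
eef_pos: [610.3, 50.8, 41.7]
tool_rot: [-3.14, -0.001, 1.788]
force: [-4.8, 2.2, 12.0]
width: -0.2
gripper_force: 5.7
```

Request:
step_arm([
  [[0, 0, 0, 0, 0, 0.01, 1], [0, 0, 0, 0, 0, 0, 1], [0, 0, 0, 0, 0, 0, 1]],
])

```text
clock: 10.75
eef_pos: [610.3, 50.8, 41.6]
tool_rot: [-3.14, -0.001, 1.788]
force: [-7.7, 1.1, 21.0]
width: 0.3
gripper_force: 10.5
```

The far right corner is now steady at 41.6 mm under 21 N. Retreating and checking.

Request:
step_arm([
  [[0, 0, 0, 0, 0, -0.1, 1], [0, 0, 0, 0, 0, -0.25, 1], [0, 0, 0, 0, 0, -0.3, 1], [0, 0, 0, 0, 0, -0.3, 1], [0, 0, 0, -0.3, 0, 0, 1], [0, 0, 0, -0.3, 0, 0, 1], [0, 0, 0, 0, 0, 0, 1], [0, 0, 0, 0, 0, 0, 1], [0, 0, 0, 0, 0, 0, 1], [0, 0, 0, 0, 0, 0, 1]],
])

```text
clock: 11.75
eef_pos: [630.6, -36.1, 181.1]
tool_rot: [3.142, -0.001, 1.79]
force: [-0.0, 0.5, 0.0]
width: -0.1
gripper_force: 0.0
```

Run:
```python
from st import *
sd=ctrl.get_image('side'); w=ctrl.get_image('wrist')
print(np.round(fit([w],p,[25])[0],3))
a=np.array(sd['img'])[140:300,180:380]; cv2.imwrite('pics/s4.png',cv2.resize(a[:,:,::-1],(800,600)))
```

```text
11.75 [630.6 -36.1 181.1] [ 3.142e+00 -1.000e-03  1.790e+00] plate [  65.1 -148.1] [-0.01  0.46  0.02] -0.068210563676386
[5.35748e+02 9.48460e+01 2.19000e-01 3.31500e+01]
```

View pics/s4.png

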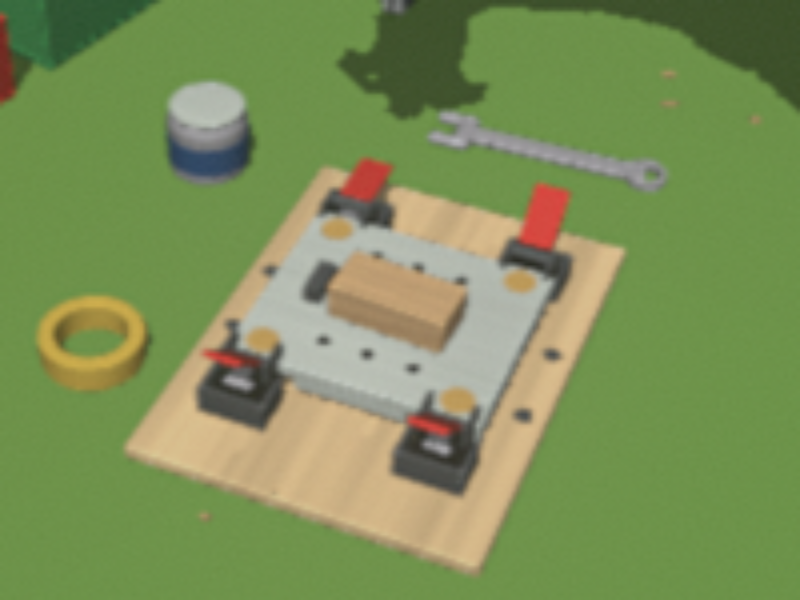

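The far right tab at (368,180) lies flat, the other three stand, and the plate has not moved.

```bash
python3 -c "from cell import ctrl; print(ctrl.finish_job())"
```

```text
the job is handed in; nothing more can be done
None
```

The job is handed in, with no verdict returned: the far right corner rocked (sank to 38.5 mm), so I pressed only its shim tab flat, and the corner then held at 41.6 mm under 21 N with the plate unmoved; I pressed only the far right and near right spots.

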